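# Drive a spent filter cartridge out of its bore with an ejector rod

### The arm

A 6-joint arm with a two-finger parallel gripper is mounted at the origin on a cart in front of the work surface, level with it; the furniture and walls round the work are solid. World frame = base frame: x ahead of the robot, y to its left, z up, the work surface at z = 0. Lengths are in m, angles in rad, forces in N, time in s.
With the tool pointing down it reaches from about 0.3 to 0.875 m from the base axis. Payload 6.4 kg.
Tool frame: the origin (TCP) lies on the centre line of the jaws, within the pads' length; the fingertips stand 14 mm ahead of it and the grasp point (between the pads) lies 5 mm behind it; z points along the fingers, y is the line along which they close (so a half turn about z gives the same grasp; the last joint's range is limited). The gripper opens to 88 mm and grips with 3 to 60 N. Pads are 18 mm wide; open, the fingers measure 123 mm over their backs; the gripper's body (75 mm by 187 mm) begins 45 mm behind the grasp point.
Start: joints at [-1.473, 0.181, 1.607, -0, 1.354, -0.206], TCP at [0.172, -0.549, 0.253] pointing down, gripper open.
Joint ranges: [-2.99, 2.99], [-0.89, 2.07], [0.3, 2.58], [-1.14, 4.28], [0, 2.63], [-3.12, 3.12]. Speed limits (rad/s): [2.57, 2.57, 3.01, 3.14, 3.14, 3.14].

### API

Orientations are given as [roll, pitch, yaw] about the fixed x, y, z axes, in that order (R = Rz(yaw) Ry(pitch) Rx(roll)).
In Python, from station import * gives the robot as it stands.
- The arm moves only by the tool move_arm, never from a script. Its argument "commands" is a list of rows, each a list of 6 numbers: the shift along the tool's x, y, z in units of 25 mm (1.0 is 25 mm), then the turn, a rotation vector about the tool's x, y, z in rad. In form: [[tx, ty, tz, ax, ay, az], ...]. A call has 1 to 20 rows; each row is the pose to reach, as a shift and turn from the pose commanded when the call began, along the tool's axes at that moment; what a row does not reach only later rows make up. A row lasts 1/12 s, in which the tool goes at most 41.7 mm and 7.16 degrees, less where a joint would pass 70% of its speed; a pose out of reach is approached as far as the arm can. A call with a gripper value outside its range is refused whole. "claw" is the finger opening in mm, from 0 to 88.1, set as the call begins (left out, the last holds). The fingers move at their own pace and stop on an object; "grip_force" is the grip in N (left out, the last holds). Time passes only in rows, so rows that repeat a pose let the fingers close. It gives the time, the measured TCP pose, the force, the opening and the grip force at its end, in the units of the state.
- sense(): the state, without advancing time (a new reading comes with each control period).
- camera(name): name is "side" or "top"; returns (picture, depth): 480x640x3 uint8, red, green, blue; 480x640 float32, m along the optical axis (not along the pixel's ray), 0 where there is no reading.
- calibration(name): a dict with "mtx" (3x3 intrinsics, pixels), "R" (3x3) and "t" (3): a world point X has camera coordinates R X + t. Camera axes: x right, y down, z forward; pixel columns grow to the right and rows downward; lengths in m; the calibration is good to about 2 mm. A picture is of the moment at which its call begins. calibration takes no time and is no camera call.
- close_job(): hands the job in; it is judged then, once.
Trained networks look in the newest picture that a camera, given by its name, has taken for a name from the list of things; names that differ only in an ending like _2 or _b are one class to them, and where a whole thing is asked for, a point or a joint stands for the part that bears it (a point fixed in the world has none). Each returns a list of dicts, best first, with "score" (0 to 1); they miss things now and then, are a little off and sometimes report something else, mostly with a low value. They report only what shows in the picture. A call takes as long as a camera call.
- boxes_of(camera, name): "bbox" ([centre column, centre row, width, height] as shares, 0 to 1, of the picture: columns of its width, rows of its height, round what is visible of it).
- silhouettes(camera, name): "mask" (480x640 bool, what is visible of it) and "bbox" ([centre column, centre row, width, height] as shares, 0 to 1, of the picture: columns of its width, rows of its height, round what is visible of it).
- place_of(camera, name): "at" ([column, row] as shares, 0 to 1, of the picture: columns of its width, rows of its height: a listed point, or the origin of a listed thing).
The state is a dict: "time_s": time; "joint_pos": joint angles; "joint_vel": joint speeds; "joint_efforts": joint torques, N m; "tcp_pos": TCP position; "orientation": TCP orientation; "force": force on the tool from outside, world axes, zero at the start; "moment": the same for the moment, N m; "width": finger opening in m; "finger_force": force on a finger pad.
Only numpy, scipy, OpenCV 4.12 (cv2) and the standard library are available. Lean on these libraries where they do the work, as an engineer would, in place of code of your own. Each camera call takes 0.05 s, during which the arm holds its last target. There are 200 camera calls.

### The job

Take the ejector rod from its rest and push it through the bore that holds the orange cartridge, from the end away from the tray, until the cartridge drops completely out of the block into the catch tray. Draw the rod out again and lay it back in its rest the way it lay. Leave the blue cartridge seated, do not touch either cartridge with the gripper, and do not disturb the bottle, tip box, thermometer or objective case.

Things in the scene. Friction and masses are not known exactly. Their poses are not given: they have to be found in the camera images.
- jig: Knock-out jig fixed to the bench: grey block 136 mm wide (x), y from -40 to +20 mm, 96 mm high (brass caps to 107), on a dark base 160 x 190 x 12 mm, black catch tray on its +y side. Origin on the bench under the block, z up. Two level bores run along y at x = -31 and +31 mm, axes 60 mm above the bench. A cartridge leaves its bore only towards +y, the rod is drawn back to -y.
- entry_near (a point): Centre of the entry mouth of the bore at jig x = -31 mm, on the face y = -40 mm, 60 mm above the bench; axes as the jig's, +y into the bore. The mouth is a 24 mm hole through a 12 mm steel plate, the shoulder behind the cartridge; then the bore is 33 mm wide to the exit at jig y = +20 mm.
- entry_far (a point): The same for the bore at jig x = +31 mm. In each bore a spring pad presses the cartridge down, so it takes about 6 to 12 N along +y to move it.
- tray (a point): Middle of the catch tray's floor, 38.5 mm above the bench and 5 mm below the bottom of the bores, at jig x = 0, y = 74 mm. The tray has one channel 38 mm wide behind each bore, from the exit at jig y = 20 mm to a low end wall at y = 127 mm.
- orange_cartridge: Spent cartridge to drive out: cylinder 30 mm across, 70 mm long, white with orange ends. Origin at its centre, y along its axis. It sits in either bore, centre at jig y = 10 to 15 mm, 58.5 mm above the bench, its end standing 25 to 30 mm out over the tray. Once its rear end is past the exit (rod tip at jig y = 20 to 25 mm) it drops 5 mm; centre then 53.5 mm above the bench.
- blue_cartridge: Good filter cartridge in the other bore, same size and axes, with blue ends; it must stay seated.
- ejector_rod: Ejector rod, about 0.16 kg, balanced within the handle: red handle 24 x 24 mm in section, 60 mm long; in front a round steel shaft 16 mm thick, 100 mm long; behind a 14 mm square stub 35 mm long. Origin at the middle of the handle on the axis; +x along the axis to the tip, 130 mm away. At the start z is up and the axis lies 55 mm above the bench.
- rod_tip (a point): Centre of the flat end face of the ejector rod's shaft, 130 mm from the middle of the handle.
- rod_rest: Rest fixed to the bench: aluminium base 150 x 56 x 10 mm with two grey forks, 8 mm thick, at x = -48 mm (under the stub) and +62 mm (under the shaft). Fork slots are 20 mm wide, flared above to about 30 mm; forks reach 73 mm above the bench. Origin on the bench under the handle's middle when the rod lies in it; x along the lying rod to its tip, z up.
- rest_seat (a point): Where the middle of the rod's handle lies when the rod is in its rest: 55 mm above the rest's origin; axes as the rest's.
- reagent_bottle: Bystander: bottle with a cap, 57 mm wide, 100 mm high, standing at the far edge. Origin under its centre.
- tip_box: Bystander: pipette tip box 76 x 112 mm, 62 mm high, standing at the far edge. Origin under its centre.
- thermometer: Bystander: flat hand thermometer 40 x 110 mm, 20 mm high, lying at the near edge. Origin under its centre.
- objective_can: Bystander: round objective case with a black lower half and a clear ribbed lid, 41 mm wide, 58 mm high, standing left of the tray. Origin under its centre.

How it is judged:
On the way, in this order (a step that is already met when the one before it is completed fails the run):
1. the rod, inside the bore, presses on the orange cartridge (contact force between ejector_rod and orange_cartridge above 1 N and y of rod_tip in the frame of jig above -0.034 m and y of orange_cartridge in the frame of jig below 0.035 m), for 0.05 s.
2. the orange cartridge has been driven out and has dropped into the tray (y of orange_cartridge in the frame of jig above 0.053 m and z of orange_cartridge in the frame of jig below 0.056 m and y of rod_tip in the frame of jig above 0 m), for 0.1 s.
At the end, for the whole second after the job is handed in: Orange cartridge at rest in the catch tray, wholly out of the bore, down on the tray floor; blue cartridge within 5 mm of its start; rod at rest down in both forks of its rest, tip the same way as before, handle within 18 mm of its old place, in line within 0.12 rad (y of orange_cartridge in the frame of jig between 0.053 and 0.1 m and z of orange_cartridge in the frame of jig between 0.05 and 0.056 m and linear speed of each of orange_cartridge, ejector_rod below 0.02 m/s and distance of blue_cartridge from where it was at the start of the episode below 0.005 m and horizontal distance between ejector_rod and rest_seat below 0.018 m and angle between the x axis of ejector_rod and the x axis of rod_rest, either way round below 0.12 rad and x of rod_tip in the frame of rod_rest above 0.1 m and z of ejector_rod in the frame of rod_rest between 0.05 and 0.06 m); the robot touches nothing.
It fails at once if the gripper pressed on a cartridge (contact force between the fingers and orange_cartridge above 1 N or contact force between the fingers and blue_cartridge above 1 N).
It fails at once if the blue cartridge was shifted by more than 5 mm (distance of blue_cartridge from where it was at the start of the episode above 0.005 m).
It fails at once if a bystander was shifted by more than 20 mm (distance of any of reagent_bottle, tip_box, thermometer, objective_can from where it was at the start of the episode above 0.02 m).
It also fails if it takes over 50 s, if anything falls off the work surface, if the arm or the gripper's body presses on something with over 40 N, if the wrist force passes 120 N, or if a joint passes its speed limit or range.

## Working session

There is one attempt and no reset: what is moved stays moved. The work goes in short steps, Python scripts to look and compute and a tool call to move; the robot and the scene stay as the last step left them, time stands still between calls to the robot, and variables do not carry over. Pictures are saved under pics/ and viewed, at most 10 in all, crops included, and the job is handed in when it is done.

Besides the shell and the picture viewer there is one more tool, called after "Emit:" in YAML: its name, and indented under it one key for each argument. move_arm: Moves the arm, as the interface text tells. Its arguments: {"type":"object","properties":{"commands":{"type":"array","items":{"type":"array","items":{"type":"number"}}},"claw":{"type":"number"},"grip_force":{"type":"number"}},"required":["commands"]}

```bash
mkdir -p pics; ls
cat > h.py <<'E'
from station import *
import numpy as np, cv2
from scipy.spatial.transform import Rotation as Ro
def world(cam,depth,uv):
    c=calibration(cam); u,v=uv; d=depth[int(round(v)),int(round(u))]
    p=np.linalg.inv(c["mtx"])@np.array([u,v,1])*d
    return np.array(c["R"]).T@(p-np.array(c["t"]))
def cloud(cam,depth,mask):
    c=calibration(cam); v,u=np.nonzero(mask&(depth>0)); d=depth[v,u]
    p=np.linalg.inv(c["mtx"])@(np.vstack([u,v,np.ones(len(u))])*d)
    return (np.array(c["R"]).T@(p-np.array(c["t"]).reshape(3,1))).T
def tri(uvs):
    A=[];b=[]
    for cam,(u,v) in uvs.items():
        c=calibration(cam);P=np.array(c["mtx"])@np.hstack([c["R"],np.array(c["t"]).reshape(3,1)])
        for k,x in((0,u),(1,v)):
            r=x*P[2]-P[k];A.append(r[:3]);b.append(-r[3])
    return np.linalg.lstsq(np.array(A),np.array(b),rcond=None)[0]
def save(n,im): cv2.imwrite("pics/"+n,im[:,:,::-1])
E
python3 - <<'E'
from h import *
im={};dp={}
for c in("top","side"):
    im[c],dp[c]=camera(c); save(c+"1.png",im[c])
    k=calibration(c); print(c,"cam pos",(-np.array(k["R"]).T@np.array(k["t"])).round(3), "axis",np.array(k["R"])[2].round(2))
for n in["jig","entry_near","entry_far","tray","orange_cartridge","blue_cartridge","ejector_rod","rod_tip","rod_rest","rest_seat","reagent_bottle","tip_box","thermometer","objective_can"]:
    uv={}
    for c in("top","side"):
        r=place_of(c,n)
        if r: uv[c]=(r[0]["at"][0]*640,r[0]["at"][1]*480); print(n,c,round(r[0]["score"],2),np.round(uv[c],1))
    if len(uv)==2: print("   ",tri(uv).round(4))
E
```

```text
pics
top cam pos [0.341 0.206 1.085] axis [ 0.21  0.02 -0.98]
side cam pos [-0.266  0.649  0.931] axis [ 0.65 -0.33 -0.68]
jig top 0.88 [320.1 270.4]
jig side 0.82 [339.7 271.7]
    [0.5105 0.2256 0.0008]
entry_near top 0.59 [339.2 279.4]
entry_near side 0.86 [364.7 248.6]
    [0.4823 0.1813 0.0763]
entry_far side 0.97 [341.6 236.9]
tray top 0.84 [283.  272.5]
tray side 0.72 [364.2 183. ]
    [0.4283 0.2497 0.3225]
orange_cartridge top 0.66 [314.2 283.1]
orange_cartridge side 0.62 [345.7 264.6]
    [0.4718 0.2333 0.0622]
blue_cartridge top 0.66 [310.9 252. ]
blue_cartridge side 0.73 [327.6 250.5]
    [0.5377 0.2445 0.0534]
ejector_rod top 0.81 [464.4 286.2]
ejector_rod side 0.88 [459.4 208.8]
    [ 0.4929 -0.0798  0.0726]
rod_tip top 0.98 [460.  228.6]
rod_tip side 0.86 [422.2 182.1]
    [ 0.618  -0.0653  0.0716]
rod_rest top 0.93 [459.7 291. ]
rod_rest side 0.79 [457.2 229.7]
    [ 0.4929 -0.0872  0.0042]
rest_seat top 0.97 [466.7 289.5]
rest_seat side 0.75 [462.9 213.6]
    [ 0.4886 -0.0892  0.0574]
reagent_bottle side 0.67 [295.8 208. ]
tip_box top 0.96 [416.3 177.9]
tip_box side 0.63 [365.3 187.9]
    [ 0.7511  0.0178 -0.0054]
thermometer top 0.58 [342.3 347.9]
thermometer side 0.85 [405.2 311.3]
    [0.3445 0.1614 0.0016]
objective_can top 0.9 [174.8 293.8]
objective_can side 0.76 [221.8 350.7]
    [0.4255 0.5366 0.0147]
```

View pics/top1.png

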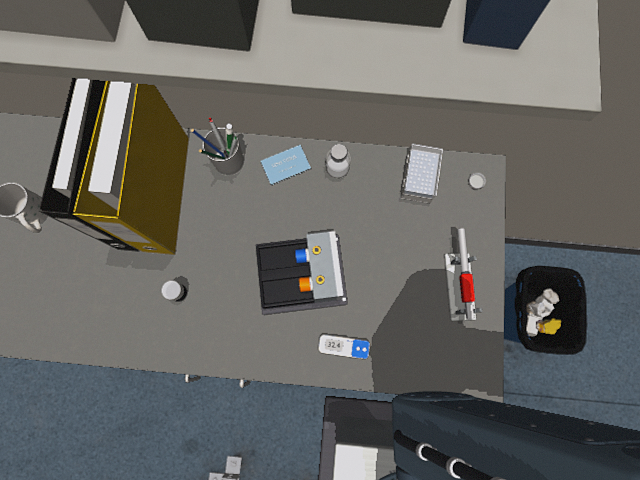

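View pics/side1.png

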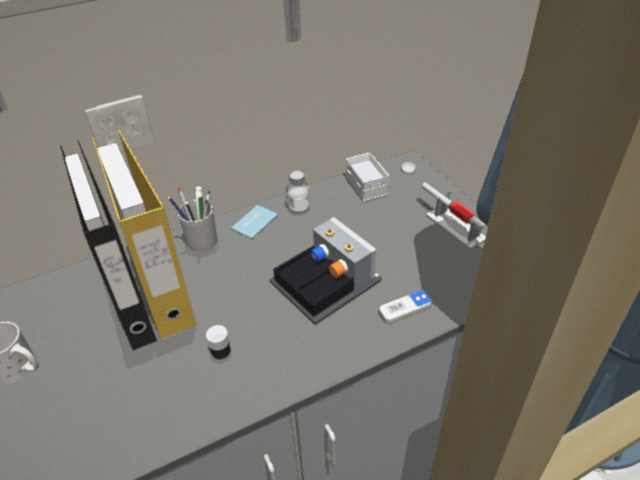

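The top view shows the orange cartridge in the near bore at pixel (307,285) and the blue one at (303,256). The rod lies along +x with its red handle at (467,288) and its tip at (461,230). The side view agrees. Next I'll fit the poses precisely from depth.

```bash
cat > meas.py <<'E'
from h import *
def rect(P):
    r=cv2.minAreaRect(P[:,:2].astype(np.float32)*1000); return np.round(r[0],1),np.round(r[1],1),round(r[2],2)
def rod(cam,im,dp):
    hsv=cv2.cvtColor(im,cv2.COLOR_RGB2HSV)
    red=((hsv[...,0]<6)|(hsv[...,0]>174))&(hsv[...,1]>150)&(hsv[...,2]>60)
    P=cloud(cam,dp,red); return red,P
def jigtop(cam,dp,m):
    P=cloud(cam,dp,m); T=P[(abs(P[:,2]-0.096)<.004)]; return P,T
E
python3 - <<'E'
from meas import *
for c in("top","side"):
    im,dp=camera(c)
    for n in["jig","ejector_rod"]:
        r=silhouettes(c,n)
        if not r: print(c,n,"none");continue
        m=r[0]["mask"]; print(c,n,round(r[0]["score"],2),m.sum())
        if n=="jig":
            m=cv2.dilate(m.astype(np.uint8),np.ones((5,5)))>0
            P,T=jigtop(c,dp,m); print(" top rect",rect(T),len(T), "z",np.median(T[:,2]).round(4))
            B=P[(P[:,2]>.006)&(P[:,2]<.018)]; print(" base rect",rect(B),len(B))
            np.save(f"jig_{c}.npy",P)
        else:
            P=cloud(c,dp,m); P=P[P[:,2]>.03]
            red,R=rod(c,im,dp)
            R=R[np.linalg.norm(R[:,:2]-[.49,-.08],axis=1)<.1]
            print(" red n",len(R),"mean",R.mean(0).round(4),"max z",np.percentile(R[:,2],[5,50,95]).round(4),rect(R))
            top=P[P[:,2]>P[:,2].max()-.03]
            l=cv2.fitLine(P[:,:2].astype(np.float32),cv2.DIST_HUBER,0,.001,.001).ravel(); print(" line",l.round(4),"x range",P[:,0].min().round(4),P[:,0].max().round(4), "yaw",np.degrees(np.arctan2(l[1],l[0])).round(2))
            print(" allz",np.percentile(P[:,2],[2,50,98]).round(4))
E
```

```text
top jig 0.66 696
 top rect (array([757.9, 206.7]), array([35.9, 35.3]), 35.03) 154 z 0.0979
 base rect (array([740.6, 204.9]), array([21.7, 54.1]), 7.15) 35
top ejector_rod 0.75 804
 red n 340 mean [ 0.4916 -0.0876  0.0643] max z [0.055  0.065  0.0685] (array([492.6, -88.8]), array([59., 24.]), 8.66)
 line [ 0.9927  0.1205  0.5184 -0.0842] x range 0.4311 0.6184 yaw 6.92
 allz [0.0503 0.0615 0.0686]
side jig 0.93 6152
 top rect (array([510.3, 217.1]), array([140.3,  63.3]), 11.77) 1182 z 0.097
 base rect (array([534.8, 275.4]), array([235.5, 194.1]), 11.71) 916
side ejector_rod 0.98 688
 red n 249 mean [ 0.4912 -0.084   0.0653] max z [0.0564 0.0668 0.0706] (array([492.5, -85.7]), array([59.6, 28.2]), 1.4)
 line [ 0.9921  0.1253  0.4988 -0.0826] x range 0.4276 0.6211 yaw 7.2
 allz [0.0472 0.0629 0.0714]
```

Run:
```python
from meas import *
for c in("top","side"):
    im,dp=camera(c)
    P=cloud(c,dp,np.ones(dp.shape,bool))
    P=P[(np.linalg.norm(P[:,:2]-[.51,.24],axis=1)<.16)]
    for lo,hi in((.092,.1005),(.008,.017),(.102,.112)):
        T=P[(P[:,2]>lo)&(P[:,2]<hi)]
        print(c,lo,len(T),rect(T),"medz",np.median(T[:,2]).round(4))
    red,R=rod(c,im,dp); R=R[np.linalg.norm(R[:,:2]-[.49,-.08],axis=1)<.1]
    T=R[R[:,2]>.062]; print(c,"handle top",rect(T),np.median(T[:,2]).round(4))
    hsv=cv2.cvtColor(im,cv2.COLOR_RGB2HSV)
    for nm,a,b in(("orange",7,20),("blue",100,125)):
        m=(hsv[...,0]>a)&(hsv[...,0]<b)&(hsv[...,1]>150)
        Q=cloud(c,dp,m); Q=Q[(np.linalg.norm(Q[:,:2]-[.51,.24],axis=1)<.1)&(Q[:,2]>.04)&(Q[:,2]<.08)]
        print(c,nm,len(Q),rect(Q),Q[:,2].max().round(4))
```

```text
top 0.092 1665 (array([508.8, 215.5]), array([136.5,  60. ]), 12.19) medz 0.0949
top 0.008 735 (array([461.5, 259.6]), array([233. , 189.8]), 12.03) medz 0.011
top 0.102 81 (array([505.8, 228.5]), array([76.8, 16.3]), 12.41) medz 0.1036
top handle top (array([492.2, -89.2]), array([58.2, 23.3]), 6.68) 0.0654
top orange 115 (array([468.5, 255.4]), array([29.2, 21.4]), 12.9) 0.0744
top blue 128 (array([517.2, 266.9]), array([61.6, 20. ]), 8.5) 0.077
side 0.092 1216 (array([511.2, 216.4]), array([141.7,  65. ]), 12.43) medz 0.097
side 0.008 837 (array([446.7, 285.5]), array([258.3, 131.9]), 63.74) medz 0.0129
side 0.102 89 (array([510.9, 225.8]), array([86.2, 31.6]), 9.71) medz 0.105
side handle top (array([493.3, -88.2]), array([58.5, 25.6]), 5.95) 0.0675
side orange 160 (array([477.3, 256.7]), array([50.6, 25.3]), 0.7) 0.078
side blue 138 (array([538.7, 271.8]), array([49.1, 22. ]), 7.63) 0.0779
```

```bash
cat > go.py <<'E'
from h import *
import sys
# go.py x y z yaw_of_toolx_deg : units for move, tool pointing down target
def delta(p,yawdeg,s=None):
    s=s or sense(); R0=Ro.from_euler("xyz",s["orientation"])
    Rt=Ro.from_euler("xyz",[np.pi,0,np.radians(yawdeg)])
    t=R0.inv().apply(np.array(p)-s["tcp_pos"])/.025
    w=(R0.inv()*Rt).as_rotvec(); return t.round(3),w.round(4)
if __name__=="__main__":
    a=list(map(float,sys.argv[1:])); s=sense()
    print("t",s["time_s"],"tcp",np.round(s["tcp_pos"],4),"ori",np.round(np.degrees(s["orientation"]),2),"q",np.round(s["joint_pos"],3),"F",np.round(s["force"],1),"w",s["width"],s["finger_force"])
    if a: print(*delta(a[:3],a[3]))
E
python3 go.py .4925 -.0885 .20 7.5;python3 go.py .4925 -.0885 .20 -172.5
```

```text
t 1.9 tcp [ 0.172  -0.5487  0.2527] ori [-180.     -0.     17.41] q [-1.473  0.181  1.607  0.     1.354 -0.206] F [ 0.1  0.3 -0.1] w 0.08797753404002968 0.0
[ 17.738 -13.729   2.11 ] [-0.     -0.      0.1729]
t 1.9 tcp [ 0.172  -0.5487  0.2527] ori [-180.     -0.     17.41] q [-1.473  0.181  1.607  0.     1.354 -0.206] F [ 0.1  0.3 -0.1] w 0.08797753404002968 0.0
[ 17.738 -13.729   2.11 ] [ 0.     -0.     -2.9687]
```

Emit:
move_arm:
  commands:
    - [17.74,-13.73,0,0,0,0.17]
    - [17.74,-13.73,0,0,0,0.17]
    - [17.74,-13.73,0,0,0,0.17]
    - [17.74,-13.73,0,0,0,0.17]
    - [17.74,-13.73,0,0,0,0.17]
    - [17.74,-13.73,0,0,0,0.17]
    - [17.74,-13.73,0,0,0,0.17]
    - [17.74,-13.73,0,0,0,0.17]
    - [17.74,-13.73,0,0,0,0.17]
    - [17.74,-13.73,0,0,0,0.17]
    - [17.74,-13.73,0,0,0,0.17]
    - [17.74,-13.73,0,0,0,0.17]
    - [17.74,-13.73,0,0,0,0.17]
    - [17.74,-13.73,0,0,0,0.17]
    - [17.74,-13.73,0,0,0,0.17]
    - [17.74,-13.73,0,0,0,0.17]
    - [17.74,-13.73,2.1,0,0,0.17]
    - [17.74,-13.73,2.1,0,0,0.17]
  claw: 60

```text
time_s: 3.4
tcp_pos: [0.4901, -0.0888, 0.1966]
orientation: [-3.14, 0.004, 0.133]
force: [-1.2, -0.0, -0.9]
width: 0.0599
finger_force: 0.0
```

```bash
python3 go.py .4925 -.0885 .05 7.5
```

```text
t 3.4 tcp [ 0.4901 -0.0888  0.1966] ori [-179.89    0.24    7.6 ] q [-4.180e-01  7.100e-02  1.849e+00 -1.000e-03  1.226e+00  1.021e+00] F [-1.2 -0.  -0.9] w 0.05988379123745366 0.0
[0.119 0.013 5.865] [-0.0019  0.0042  0.0018]
```

Emit:
move_arm:
  commands:
    - [0,0,1,0,0,0]
    - [0,0,2.2,0,0,0]
    - [0,0,3.5,0,0,0]
    - [0,0,4.6,0,0,0]
    - [0,0,5.4,0,0,0]
    - [0,0,6,0,0,0]
    - [0,0,6,0,0,0]
    - [0,0,6,0,0,0]

```text
time_s: 4.07
tcp_pos: [0.4914, -0.0892, 0.0497]
orientation: [-3.14, 0.003, 0.132]
force: [0.9, -0.2, 0.0]
width: 0.06
finger_force: 0.0
```

```bash
python3 go.py .4925 -.0885 .05 7.5
python3 - <<'E'
from h import *
for c in("top","side"):
    im,d=camera(c); save(c+"2.png",im)
    if c=="top": save("c2.png",cv2.resize(im[210:340,390:540],None,fx=4,fy=4))
E
```

```text
t 4.0667 tcp [ 0.4914 -0.0892  0.0497] ori [-1.7992e+02  1.5000e-01  7.5700e+00] q [-0.418  0.308  1.925 -0.     0.912  1.021] F [ 0.9 -0.2  0. ] w 0.06001681693740115 0.0
[ 0.049 -0.021 -0.01 ] [-0.0014  0.0025  0.0013]
```

View pics/c2.png

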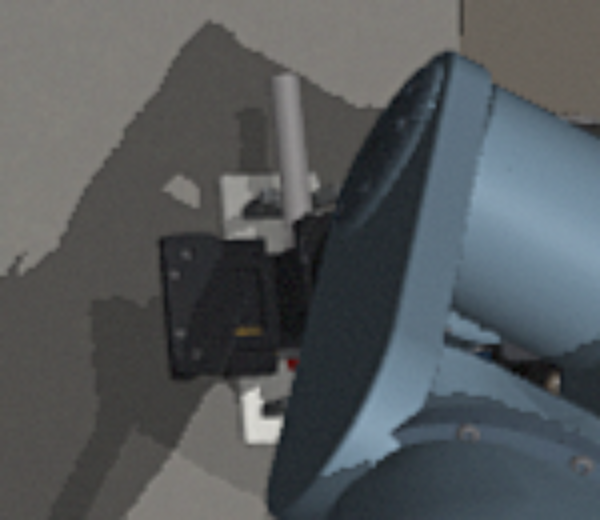

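The crop shows the shaft from (287,75) to (297,215) running under the gripper, which straddles the handle. I'll close and lift.

Emit:
move_arm:
  commands:
    - [0,0,0,0,0,0]
    - [0,0,0,0,0,0]
    - [0,0,0,0,0,0]
    - [0,0,0,0,0,0]
    - [0,0,0,0,0,0]
    - [0,0,0,0,0,0]
    - [0,0,0,0,0,0]
    - [0,0,0,0,0,0]
    - [0,0,0,0,0,0]
    - [0,0,0,0,0,0]
  claw: 10
  grip_force: 45

```text
time_s: 5.0
tcp_pos: [0.4927, -0.0885, 0.0504]
orientation: [3.141, -0.0, 0.134]
force: [-1.8, 0.3, 3.4]
width: 0.0233
finger_force: 45.0
```

```bash
python3 go.py
```

```text
t 5.0 tcp [ 0.4927 -0.0885  0.0504] ori [ 1.7999e+02 -2.0000e-02  7.6700e+00] q [-0.415  0.307  1.924  0.     0.91   1.022] F [-1.8  0.3  3.4] w 0.02330890599503037 44.984069131314754
```

Emit:
move_arm:
  commands:
    - [0,0,-0.5,0,0,0]
    - [0,0,-1.2,0,0,0]
    - [0,0,-2.2,0,0,0]
    - [0,0,-3.4,0,0,0]
    - [0,0,-4.6,0,0,0]
    - [0,0,-5.4,0,0,0]
    - [0,0,-6,0,0,0]
    - [0,0,-6,0,0,0]
    - [0,0,-6,0,0,0]

```text
time_s: 5.75
tcp_pos: [0.4925, -0.0884, 0.2]
orientation: [3.141, -0.001, 0.134]
force: [-0.6, 0.3, -2.7]
width: 0.0235
finger_force: 45.0
```

```bash
python3 go.py .519 .0235 .20 102.1
```

```text
t 5.75 tcp [ 0.4925 -0.0884  0.2   ] ori [ 1.7998e+02 -3.0000e-02  7.6700e+00] q [-0.415  0.069  1.844  0.     1.228  1.022] F [-0.6  0.3 -2.7] w 0.023536373795730106 44.979357831180096
[ 1.646e+00 -4.296e+00  1.000e-03] [ 7.0000e-04 -2.0000e-04 -1.6481e+00]
```

Emit:
move_arm:
  commands:
    - [1.65,-4.3,0,0,0,-0.12]
    - [1.65,-4.3,0,0,0,-0.24]
    - [1.65,-4.3,0,0,0,-0.36]
    - [1.65,-4.3,0,0,0,-0.48]
    - [1.65,-4.3,0,0,0,-0.6]
    - [1.65,-4.3,0,0,0,-0.72]
    - [1.65,-4.3,0,0,0,-0.84]
    - [1.65,-4.3,0,0,0,-0.96]
    - [1.65,-4.3,0,0,0,-1.08]
    - [1.65,-4.3,0,0,0,-1.2]
    - [1.65,-4.3,0,0,0,-1.32]
    - [1.65,-4.3,0,0,0,-1.44]
    - [1.65,-4.3,0,0,0,-1.56]
    - [1.65,-4.3,0,0,0,-1.648]
    - [1.65,-4.3,0,0,0,-1.648]
    - [1.65,-4.3,0,0,0,-1.648]
    - [1.65,-4.3,0,0,0,-1.648]

```text
time_s: 7.17
tcp_pos: [0.5184, 0.0237, 0.1989]
orientation: [-3.14, -0.001, 1.779]
force: [0.1, 1.0, -0.9]
width: 0.0233
finger_force: 45.0
```

```bash
python3 go.py .519 .0235 .055 102.1
```

```text
t 7.1667 tcp [0.5184 0.0237 0.1989] ori [-1.7988e+02 -5.0000e-02  1.0193e+02] q [-0.183  0.114  1.798  0.     1.233 -0.392] F [ 0.1  1.  -0.9] w 0.02329399190614839 44.97941706329584
[-0.017  0.034  5.756] [-0.002  -0.0009 -0.0029]
```

Emit:
move_arm:
  commands:
    - [0,0,1,0,0,0]
    - [0,0,2.2,0,0,0]
    - [0,0,3.4,0,0,0]
    - [0,0,4.6,0,0,0]
    - [0,0,5.4,0,0,0]
    - [0,0,5.78,0,0,0]
    - [0,0,5.78,0,0,0]
    - [0,0,5.78,0,0,0]
    - [0,0,5.78,0,0,0]

```text
time_s: 7.92
tcp_pos: [0.5203, 0.0234, 0.0571]
orientation: [3.139, 0.001, 1.781]
force: [1.0, -0.3, -1.1]
width: 0.0235
finger_force: 45.0
```

```bash
python3 go.py
python3 - <<'E'
from meas import *
th=np.radians(12.15); o=np.array([.5074,.2256]); J=np.array([[np.cos(th),np.sin(th)],[-np.sin(th),np.cos(th)]])
uv={}
for c in("top","side"):
    im,dp=camera(c); save(c+"3.png",im)
    if c=="top": save("c3.png",cv2.resize(im[220:340,300:450],None,fx=5,fy=5))
    else: save("c3s.png",cv2.resize(im[180:300,320:470],None,fx=5,fy=5))
    r=place_of(c,"rod_tip")
    if r: uv[c]=(r[0]["at"][0]*640,r[0]["at"][1]*480); print(c,r[0]["score"],uv[c])
    r=silhouettes(c,"ejector_rod")
    if r:
        P=cloud(c,dp,r[0]["mask"]); j=(P[:,:2]-o)@J.T*1000
        print(c,round(r[0]["score"],2),len(P),"jig x/y pct",np.percentile(j,[2,50,98],axis=0).round(1).tolist(),"z",np.percentile(P[:,2],[5,50,95]).round(4))
        for lo in range(-230,-60,20):
            k=(j[:,1]>lo)&(j[:,1]<lo+20)
            if k.sum()>5: print("  ",lo,k.sum(),"x",np.percentile(j[k,0],[5,50,95]).round(1),"z",np.percentile(P[k,2],[50,95]).round(4))
if len(uv)==2:
    t=tri(uv); print(t.round(4),(J@(t[:2]-o)*1000).round(1))
E
```

```text
t 7.9167 tcp [0.5203 0.0234 0.0571] ori [1.7987e+02 5.0000e-02 1.0206e+02] q [-0.183  0.331  1.873  0.     0.935 -0.394] F [ 1.  -0.3 -1.1] w 0.02348229626241322 44.97954089194536
top 0.87 (355.072, 273.216)
top 0.71 421 jig x/y pct [[-39.8, -172.4], [-31.4, -124.0], [-13.2, -71.1]] z [-0.0025  0.0658  0.0711]
   -190 19 x [-33.4 -24.2 -11. ] z [0.0672 0.072 ]
   -170 86 x [-38.4 -31.6 -14.1] z [0.0657 0.0711]
   -150 81 x [-38.4 -31.4 -13.9] z [0.0661 0.0694]
   -130 80 x [-67.5 -32.  -23.3] z [0.0665 0.3503]
   -110 71 x [-38.2 -31.5 -24.4] z [0.066  0.0699]
   -90 79 x [-38.1 -31.1 -13.8] z [0.065  0.0697]
side 0.95 (372.224, 243.69600000000003)
side 0.79 437 jig x/y pct [[-41.4, -195.1], [-32.9, -143.8], [0.3, -69.4]] z [0.0585 0.0691 0.076 ]
   -210 26 x [-39.9 -30.  -20.2] z [0.0741 0.0777]
   -190 104 x [-41.6 -36.7 -19.2] z [0.0729 0.0773]
   -170 71 x [-38.8 -33.3 -22.4] z [0.0692 0.075 ]
   -150 53 x [-37.3 -32.7 -23.8] z [0.0686 0.072 ]
   -130 47 x [-36.9 -33.1 -25.6] z [0.0696 0.0721]
   -110 55 x [-35.9 -32.7 -22.9] z [0.0684 0.0722]
   -90 65 x [-36.9 -32.9 -24.6] z [0.0677 0.0725]
   -70 13 x [-35.  -28.2 -22.8] z [0.0634 0.07  ]
[0.5015 0.1493 0.0598] [-21.8 -73.4]
```

View pics/c3.png

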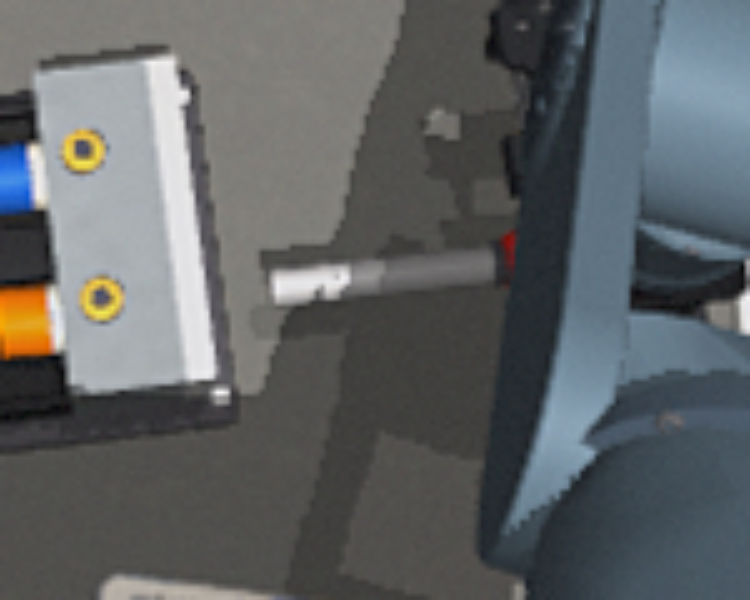

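View pics/c3s.png

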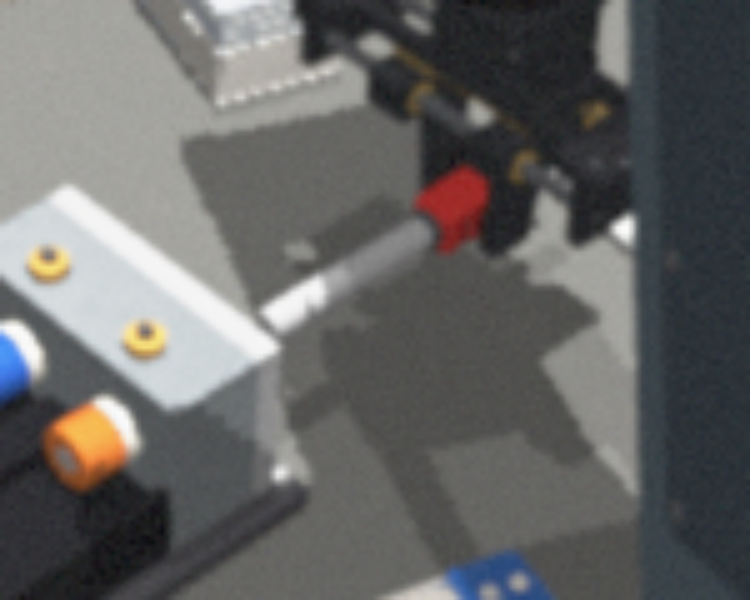

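The crops show the shaft in line with the orange bore: in the top crop the tip is at (275,285) and the orange cap's brass screw at (100,298), along the bore direction. Rod x in the jig frame is about -30 to -31 mm, the axis is about 61 mm high and the tip is at y ≈ -70 mm. I'll enter the mouth gently.

Emit:
move_arm:
  commands:
    - [0.3,0,0.02,0,0,0]
    - [0.6,0,0.02,0,0,0]
    - [0.9,0,0.02,0,0,0]
    - [1.1,0,0.02,0,0,0]
    - [1.25,0,0.02,0,0,0]
    - [1.4,0,0.02,0,0,0]
    - [1.5,0,0.02,0,0,0]
    - [1.6,0,0.02,0,0,0]
    - [1.6,0,0.02,0,0,0]
    - [1.6,0,0.02,0,0,0]

```text
time_s: 9.05
tcp_pos: [0.5107, 0.0627, 0.0552]
orientation: [-3.142, 0.0, 1.782]
force: [0.6, 0.2, -1.0]
width: 0.0236
finger_force: 45.0
```

```bash
python3 go.py
python3 - <<'E'
from meas import *
im,dp=camera("top"); save("c4.png",cv2.resize(im[220:340,280:430],None,fx=5,fy=5))
E
```

```text
t 9.05 tcp [0.5107 0.0627 0.0552] ori [-180.     0.   102.1] q [-0.109  0.324  1.887 -0.     0.93  -0.32 ] F [ 0.6  0.2 -1. ] w 0.023622599125551393 44.97937347739935
```

View pics/c4.png

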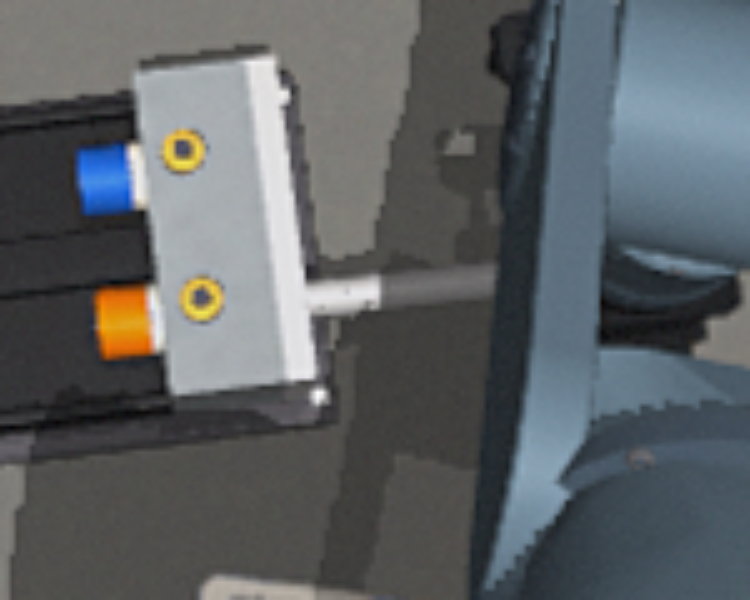

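The shaft has entered at (310,295) in the crop with no side force. Next is a slow push.

Emit:
move_arm:
  commands:
    - [0.08,0,0,0,0,0]
    - [0.16,0,0,0,0,0]
    - [0.24,0,0,0,0,0]
    - [0.32,0,0,0,0,0]
    - [0.4,0,0,0,0,0]
    - [0.48,0,0,0,0,0]
    - [0.56,0,0,0,0,0]
    - [0.64,0,0,0,0,0]
    - [0.72,0,0,0,0,0]
    - [0.8,0,0,0,0,0]
    - [0.9,0,0,0,0,0]
    - [1.0,0,0,0,0,0]
    - [1.1,0,0,0,0,0]
    - [1.2,0,0,0,0,0]

```text
time_s: 10.27
tcp_pos: [0.5052, 0.0906, 0.0555]
orientation: [3.141, 0.003, 1.782]
force: [2.2, -9.1, -2.4]
width: 0.0234
finger_force: 45.0
```

```bash
python3 go.py
```

```text
t 10.2667 tcp [0.5052 0.0906 0.0555] ori [1.7995e+02 1.6000e-01 1.0211e+02] q [-0.053  0.321  1.891 -0.003  0.928 -0.262] F [ 2.2 -9.1 -2.4] w 0.023446759040150936 44.97719418257475
```

Emit:
move_arm:
  commands:
    - [0.08,0,0,0,0,0]
    - [0.16,0,0,0,0,0]
    - [0.24,0,0,0,0,0]
    - [0.32,0,0,0,0,0]
    - [0.4,0,0,0,0,0]
    - [0.48,0,0,0,0,0]
    - [0.56,0,0,0,0,0]
    - [0.64,0,0,0,0,0]
    - [0.72,0,0,0,0,0]
    - [0.8,0,0,0,0,0]
    - [0.88,0,0,0,0,0]
    - [0.96,0,0,0,0,0]
    - [1.04,0,0,0,0,0]
    - [1.12,0,0,0,0,0]
    - [1.2,0,0,0,0,0]
    - [1.2,0,0,0,0,0]
    - [1.2,0,0,0,0,0]
    - [1.2,0,0,0,0,0]

```text
time_s: 11.77
tcp_pos: [0.4982, 0.1214, 0.0552]
orientation: [3.142, -0.0, 1.782]
force: [-0.7, -0.1, -2.4]
width: 0.0235
finger_force: 45.0
```

```bash
python3 go.py
python3 - <<'E'
from meas import *
th=np.radians(12.15); o=np.array([.5074,.2256]); J=np.array([[np.cos(th),np.sin(th)],[-np.sin(th),np.cos(th)]])
for c in("top","side"):
    im,dp=camera(c); save("c5%s.png"%c,cv2.resize(im[200:320,250:400],None,fx=5,fy=5))
    hsv=cv2.cvtColor(im,cv2.COLOR_RGB2HSV)
    for nm,a,b in(("orange",7,20),("blue",100,125)):
        m=(hsv[...,0]>a)&(hsv[...,0]<b)&(hsv[...,1]>150)
        Q=cloud(c,dp,m); Q=Q[(np.linalg.norm(Q[:,:2]-[.5,.27],axis=1)<.12)&(Q[:,2]>.04)&(Q[:,2]<.1)]
        j=(Q[:,:2]-o)@J.T*1000; print(c,nm,len(Q),np.percentile(j[:,1],[2,98]).round(1),np.percentile(Q[:,2],97).round(4))
    m=(hsv[...,1]<60)&(hsv[...,2]>170)
    Q=cloud(c,dp,m);j=(Q[:,:2]-o)@J.T*1000;k=(abs(j[:,0]+31)<16)&(j[:,1]>22)&(j[:,1]<120)&(Q[:,2]>.04)
    print(c,"white",k.sum(),np.percentile(j[k,1],[2,98]).round(1) if k.sum() else "",np.percentile(Q[k,2],97).round(4) if k.sum() else "")
E
```

```text
t 11.7667 tcp [0.4982 0.1214 0.0552] ori [180.    -0.   102.09] q [ 0.007  0.321  1.892  0.     0.929 -0.204] F [-0.7 -0.1 -2.4] w 0.023533828142494904 44.979487247765064
top orange 240 [ 32.4 100.5] 0.0693
top blue 130 [28.3 55.6] 0.0743
top white 175 [23.9 79. ] 0.0687
side orange 255 [ 32.5 102.9] 0.0707
side blue 139 [28.9 49.5] 0.0771
side white 177 [24.  80.8] 0.0718
```

View pics/c5top.png

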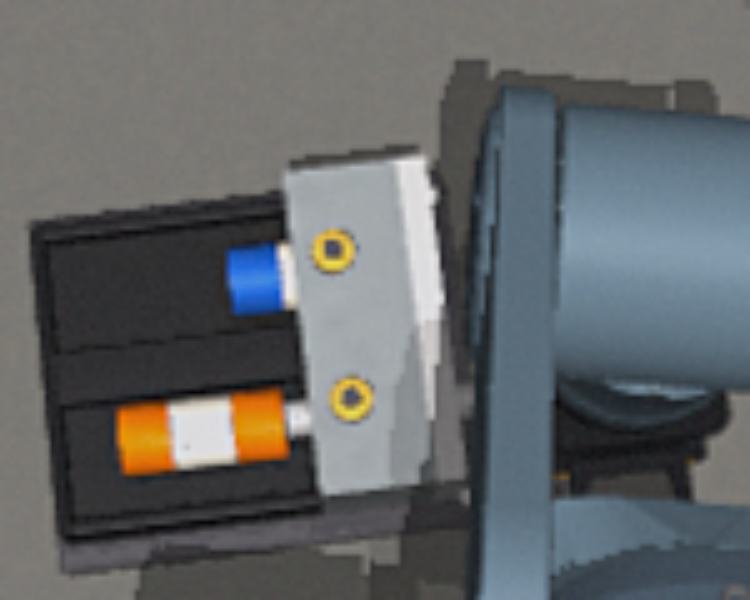

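The orange cartridge lies fully in the tray (crop 118–290, about 436), centre y ≈ 66 mm and top 69 mm, so it has dropped. The blue one is unchanged. I'll draw the rod out.

Emit:
move_arm:
  commands:
    - [-0.2,0,0,0,0,0]
    - [-0.5,0,0,0,0,0]
    - [-0.9,0,0,0,0,0]
    - [-1.3,0,0,0,0,0]
    - [-1.7,0,0,0,0,0]
    - [-2.1,0,0,0,0,0]
    - [-2.5,0,0,0,0,0]
    - [-2.9,0,0,0,0,0]
    - [-3.3,0,0,0,0,0]
    - [-3.8,0,0,0,0,0]
    - [-4.3,0,0,0,0,0]
    - [-4.7,0,0,0,0,0]
    - [-4.7,0,0,0,0,0]
    - [-4.7,0,-2,0,0,0]
    - [-4.7,0,-4,0,0,0]
    - [-4.7,0,-5.8,0,0,0]
    - [-4.7,0,-5.8,0,0,0]
    - [-4.7,0,-5.8,0,0,0]

```text
time_s: 13.37
tcp_pos: [0.526, 0.0061, 0.2062]
orientation: [3.132, 0.004, 1.782]
force: [0.5, 0.5, -0.5]
width: 0.0237
finger_force: 45.0
```

```bash
python3 go.py .4926 -.0885 .20 7.67
```

```text
t 13.3667 tcp [0.526  0.0061 0.2062] ori [179.45   0.23 102.11] q [-0.214  0.113  1.783  0.     1.236 -0.426] F [ 0.5  0.5 -0.5] w 0.023651974420432906 44.979612305760384
[-3.417 -2.104  0.243] [ 0.0107 -0.0048  1.6483]
```

Emit:
move_arm:
  commands:
    - [-3.4,-2.1,0,0,0,0.12]
    - [-3.4,-2.1,0,0,0,0.24]
    - [-3.4,-2.1,0,0,0,0.36]
    - [-3.4,-2.1,0,0,0,0.48]
    - [-3.4,-2.1,0,0,0,0.6]
    - [-3.4,-2.1,0,0,0,0.72]
    - [-3.4,-2.1,0,0,0,0.84]
    - [-3.4,-2.1,0,0,0,0.96]
    - [-3.4,-2.1,0,0,0,1.08]
    - [-3.4,-2.1,0,0,0,1.2]
    - [-3.4,-2.1,0,0,0,1.32]
    - [-3.4,-2.1,0,0,0,1.44]
    - [-3.4,-2.1,0,0,0,1.56]
    - [-3.4,-2.1,0,0,0,1.648]
    - [-3.4,-2.1,0,0,0,1.648]
    - [-3.4,-2.1,0,0,0,1.648]
    - [-3.4,-2.1,0,0,0,1.648]
    - [-3.4,-2.1,0,0,0,1.648]

```text
time_s: 14.87
tcp_pos: [0.489, -0.0875, 0.1997]
orientation: [-3.141, 0.001, 0.136]
force: [1.3, 0.4, -1.5]
width: 0.0235
finger_force: 45.0
```

```bash
python3 go.py .4926 -.0885 .1 7.67
```

```text
t 14.8667 tcp [ 0.489  -0.0875  0.1997] ori [-1.7997e+02  4.0000e-02  7.7800e+00] q [-0.417  0.062  1.852  0.     1.229  1.019] F [ 1.3  0.4 -1.5] w 0.023466692873406594 44.979383535683155
[0.142 0.063 3.989] [-0.0005  0.0007  0.0019]
```

Emit:
move_arm:
  commands:
    - [0.14,0.06,1,0,0,0]
    - [0.14,0.06,2,0,0,0]
    - [0.14,0.06,3,0,0,0]
    - [0.14,0.06,4,0,0,0]
    - [0.14,0.06,4,0,0,0]
    - [0.14,0.06,4,0,0,0]
    - [0.14,0.06,4,0,0,0]

```text
time_s: 15.45
tcp_pos: [0.4937, -0.089, 0.1014]
orientation: [3.141, -0.001, 0.134]
force: [0.8, 0.6, -1.1]
width: 0.0233
finger_force: 45.0
```

```bash
python3 go.py .4926 -.0885 .0505 7.67
```

```text
t 15.45 tcp [ 0.4937 -0.089   0.1014] ori [ 1.7996e+02 -7.0000e-02  7.7000e+00] q [-0.415  0.216  1.907  0.     1.017  1.021] F [ 0.8  0.6 -1.1] w 0.02325580493324291 44.979479648172855
[-0.043 -0.027  2.036] [ 0.0007 -0.0013  0.0005]
```

Emit:
move_arm:
  commands:
    - [-0.02,-0.01,0.4,0,0,0]
    - [-0.02,-0.01,0.8,0,0,0]
    - [-0.02,-0.01,1.2,0,0,0]
    - [-0.02,-0.01,1.5,0,0,0]
    - [-0.02,-0.01,1.8,0,0,0]
    - [-0.02,-0.01,1.98,0,0,0]
    - [-0.02,-0.01,1.98,0,0,0]
    - [-0.02,-0.01,1.98,0,0,0]
    - [-0.02,-0.01,1.98,0,0,0]

```text
time_s: 16.2
tcp_pos: [0.4923, -0.0885, 0.0505]
orientation: [-3.141, 0.0, 0.134]
force: [-0.7, 0.3, -1.4]
width: 0.0238
finger_force: 45.0
```

```bash
python3 go.py .4926 -.0885 .0505 7.67
```

```text
t 16.2 tcp [ 0.4923 -0.0885  0.0505] ori [-1.7999e+02  1.0000e-02  7.6700e+00] q [-0.416  0.307  1.924  0.     0.911  1.021] F [-0.7  0.3 -1.4] w 0.023758169937730042 44.97853260487318
[0.011 0.002 0.   ] [-0.0001  0.0002 -0.0001]
```

Back at the pick pose with no unusual force. I'll release and rise, then check.

Emit:
move_arm:
  commands:
    - [0,0,0,0,0,0]
    - [0,0,0,0,0,0]
    - [0,0,0,0,0,0]
    - [0,0,0,0,0,0]
    - [0,0,0,0,0,0]
    - [0,0,0,0,0,0]
    - [0,0,0,0,0,0]
    - [0,0,-0.5,0,0,0]
    - [0,0,-1.2,0,0,0]
    - [0,0,-2.2,0,0,0]
    - [0,0,-3.5,0,0,0]
    - [0,0,-5,0,0,0]
    - [0,0,-6,0,0,0]
    - [0,-3,-7,0,0,0]
    - [-6,4,-8,0,0,0]
    - [-6,8,-8,0,0,0]
    - [-6,8,-8,0,0,0]
    - [-6,8,-8,0,0,0]
    - [-6,8,-8,0,0,0]
    - [-6,8,-8,0,0,0]
  claw: 56

```text
time_s: 17.87
tcp_pos: [0.383, -0.2742, 0.2469]
orientation: [3.141, -0.001, 0.135]
force: [0.9, -0.3, -0.4]
width: 0.0563
finger_force: 0.0
```

```bash
python3 go.py
python3 - <<'E'
from meas import *
th=np.radians(12.15); o=np.array([.5074,.2256]); J=np.array([[np.cos(th),np.sin(th)],[-np.sin(th),np.cos(th)]])
for c in("top","side"):
    im,dp=camera(c); save("6%s.png"%c,im)
    red,R=rod(c,im,dp); R=R[np.linalg.norm(R[:,:2]-[.49,-.08],axis=1)<.1]
    if len(R)>20: print(c,"handle",len(R),rect(R),R.mean(0).round(4),np.percentile(R[:,2],[5,50,95]).round(4))
    hsv=cv2.cvtColor(im,cv2.COLOR_RGB2HSV)
    for nm,a,b in(("orange",7,20),("blue",100,125)):
        m=(hsv[...,0]>a)&(hsv[...,0]<b)&(hsv[...,1]>150)
        Q=cloud(c,dp,m); Q=Q[(np.linalg.norm(Q[:,:2]-[.5,.27],axis=1)<.12)&(Q[:,2]>.04)&(Q[:,2]<.1)]
        j=(Q[:,:2]-o)@J.T*1000; print(c,nm,len(Q),np.percentile(j[:,1],[2,98]).round(1),np.percentile(Q[:,2],97).round(4))
E
```

```text
t 17.8667 tcp [ 0.383  -0.2742  0.2469] ori [ 1.7996e+02 -3.0000e-02  7.7200e+00] q [-0.874 -0.053  1.866  0.     1.327  0.562] F [ 0.9 -0.3 -0.4] w 0.05626662531165437 0.0
top handle 345 (array([492.2, -88.1]), array([59.7, 24.1]), 6.46) [ 0.4915 -0.0863  0.0641] [0.0546 0.0651 0.0679]
top orange 244 [ 32.3 100.3] 0.0684
top blue 136 [28.3 54. ] 0.0737
side orange 276 [ 32.9 102.9] 0.0719
side blue 144 [29.  49.6] 0.0761
```

View pics/6top.png

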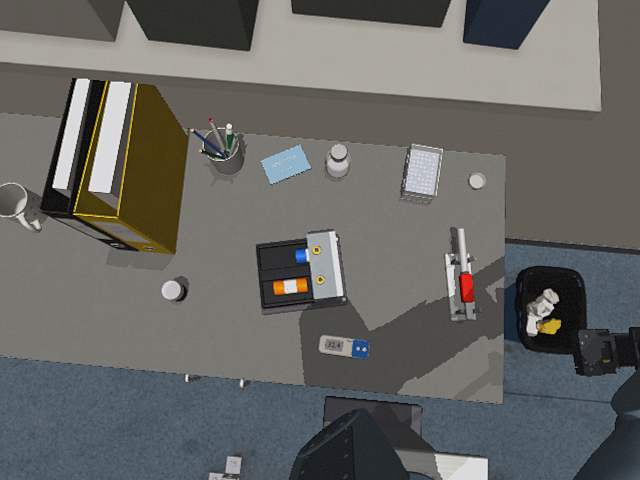

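The rod is back in its rest: handle at (467,288) and tip at (461,230), as at the start. The orange cartridge is in the tray at (291,286), the blue one is seated, and the bystanders have not moved. Handing in.

```bash
python3 -c "
from station import *
print(close_job())"
```

```text
the job is handed in; nothing more can be done
None
```

The orange cartridge is out of the block and in the tray, the rod is back in its rest as it lay, the blue cartridge and bystanders look undisturbed in the last pictures, and the job was handed in at about 18 s (no verdict was returned).

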